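# Unlock the ball dish and present it to the lamp

## Robot

A 6-joint arm with a two-finger parallel gripper is mounted at the origin on the work surface. World frame = base frame: x ahead of the robot, y to its left, z up, the work surface at z = 0. Lengths are in m, angles in rad, forces in N, time in s.
With the tool pointing down it reaches from about 0.425 to 0.925 m from the base axis. Payload 12.5 kg.
Tool frame: the origin (TCP) lies at the very end of the fingers, on their centre line; the grasp point (between the pads) lies 19 mm behind it; x points along the fingers, y is the direction in which the jaws open and shut, and the axes are right-handed (so a half turn about x gives the same grasp; the last joint's range is limited). The gripper opens to 85 mm and grips with 20 to 120 N. Pads are 22 mm wide; open, the fingers measure 114 mm over their backs; the gripper's body (76 mm by 85 mm) begins 54 mm behind the grasp point. The pads swing forward as they close: fully open they stand 13 mm farther back than shut.
Start: joints at [1.022, 0.491, 1.559, -0, 1.092, -0.106], TCP at [0.268, 0.565, 0.231] pointing down, gripper open.
Joint ranges: [-3.1, 3.1], [-0.84, 2.19], [0.05, 2.79], [-1.13, 4.28], [0.06, 2.93], [-2.69, 2.69]. Speed limits (rad/s): [2.22, 2.22, 2.79, 3.14, 3.14, 3.14].

## Interface

Orientations are given as a unit quaternion [w, x, y, z].
In Python, from workcell import env gives the robot as it stands. The module is installed in compiled form; this text tells all that it offers.
- The arm moves only by the tool servo_tool, never from a script. Its argument "moves" is a list of rows, each a list of 7 numbers: the finger opening in mm, from 0 to 85.4, then the shift along the tool's x, y, z in mm, then the turn, a rotation vector about the tool's x, y, z in rad. A call has 1 to 5 rows; each row is the pose to reach, as a shift and turn from the pose commanded when the call began, along the tool's axes at that moment; what a row does not reach only later rows make up. A row lasts 1/12 s, in which the tool goes at most 41.7 mm and 7.16 degrees, less where a joint would pass 70% of its speed; a pose out of reach is approached as far as the arm can. A call with a gripper value outside its range is refused whole. The fingers move at their own pace and stop on an object; the grip force is fixed at half the most. Time passes only in rows, so rows that repeat a pose let the fingers close. It gives the time, the measured TCP pose, the force and the opening at its end, in the units of the state.
- env.observe(): the state, without advancing time (a new reading comes with each control period).
- env.camera(name): name is "side" or "top" or "wrist"; returns a dict with "frame" (384x512x3 uint8, red, green, blue), "z_map" (384x512 float32, m along the optical axis (not along the pixel's ray), 0 where there is no reading), "fovy" (degrees; the focal length in pixels is half the picture's height over the tangent of half this angle, whatever the lens; pixels are square), "cx", "cy" (the principal point, pixels), "R" (3x3) and "t" (3): a world point X has camera coordinates R X + t. Camera axes: x right, y down, z forward; pixel columns grow to the right and rows downward; lengths in m; the calibration is good to about 2 mm. A picture is of the moment at which its call begins.
- env.job_done(): hands the job in, once; it reports no verdict.
The state is a dict: "t": time; "q": joint angles; "qd": joint speeds; "joint_torque": joint torques, N m; "position": TCP position; "tool_rot": TCP orientation; "ft_force": force on the tool from outside, world axes, zero at the start; "ft_torque": the same for the moment, N m; "grip_width": finger opening in m.
Only numpy, scipy, OpenCV 4.12 (cv2) and the standard library are available. Lean on these libraries where they do the work, as an engineer would, in place of code of your own. Each camera call takes 0.05 s, during which the arm holds its last target. There are 200 camera calls.

## Task

With the mallet, knock the yellow sprung release pin fully down, so that the keeper draws off the dish, then stand the mallet back upright on the bench. Lift the dish by its wooden bail straight up about 8 cm above its cradle, turn it a quarter turn so that its red pointer faces the lamp, and finish while still holding it there, level and still, with the steel ball resting in the middle of the dish. The ball must never leave the blue painted ring, only the mallet may touch the pin, and everything else on the bench stays where it is.

Things in the scene. Friction and masses are not known exactly. Their poses are not given: they have to be found in the camera images.
- cradle: Cradle, fixed: dark steel base 260 x 150 x 12 mm with a round seat, top 30 mm above the bench; four blocks (to 34 mm) centre the dish with 3 mm play. Origin on the bench under the seat's centre; x points to the pin's blue housing (50 x 60 mm, top at 56 mm, centred 140 mm along x), z up. A brass keeper from the housing overlaps the dish's pointer and locks the dish down.
- pin_top (a point): Centre of the top face of the release pin: yellow round head 22 mm across standing up from the blue housing; its top is 70 mm above the bench when up, 58 mm (2 mm proud of the housing) when fully down. It moves straight down.
- pin (a joint): How far the release pin is pushed down (m): 0 up, 0.012 fully down (the stop). It takes about 7 N, a little more when driven fast, and stays where it is driven. The keeper draws back 1.6 times as far and clears the pointer once the pin is past 10 mm.
- mallet_grip (a point): Grip point on the mallet's handle axis, 105 mm above its striking face. The mallet stands on its head: black rubber cylinder 50 mm across, 55 mm tall, its flat underside the striking face; above it a coaxial round wooden handle 26 mm across, from 55 to 132 mm above that face. z up along the handle. 350 g.
- bail (a point): Centre of the dish's wooden bail bar, over the dish's middle, 88 mm above its underside (118 mm above the bench when seated). The bar is 12 mm wide, 16 mm tall, 124 mm long along this point's y, on a thin post at each end; pinch it across x at its middle. x points to the red pointer, z is the dish's upright axis. Dish and ball: 0.37 kg.
- dish_centre (a point): Middle of the dish's upper face, 8 mm above its underside. The dish is an aluminium plate 126 mm across with a shallow funnel-shaped floor (rising 7 degrees from the middle) and a lip 20 mm above its underside. A blue ring of 30 mm radius is painted on the floor. Same axes as bail.
- pointer (a point): Outer end of the red pointer, a flat tab 22 mm wide and 6 mm thick sticking out of the dish's rim, 88 mm from the dish's axis along its x, 13 mm above the underside. At the start it points to the pin's housing.
- ball_center (a point): Centre of the loose steel ball, 30 mm across, lying in the middle of the dish; it rolls if the dish is tilted or jerked.
- lamp: Small inspection lamp, fixed, 130 mm tall, foot 48 mm across, origin under its foot: black post with a pale yellow dome. It stands 150 mm from the cradle's origin, exactly along the cradle's +y or -y (either side), so facing it is a quarter turn of the dish from its start.
- tin: Bystander: closed green tin 48 mm across, 75 mm tall, on the other side of the cradle from the lamp. Origin under its base.
- pot: Bystander: open yellow pot 72 mm across, 75 mm tall. Origin under its base.
- tape: Bystander: orange tape measure, disc 66 mm across, 30 mm high. Origin under its base.
- brush: Bystander: paint brush 200 mm long, lying.
- offcut: Bystander: wood offcut 120 x 60 x 30 mm.
- flask: Bystander: blue bottle 60 mm across, 170 mm tall.
- tiles: Bystander: stack of terracotta tiles 100 x 100 x 40 mm.
Mind the look-alikes: they are no part of the job. There is more than one size of the part that bears bail; the job needs the smallest. What is shaped like the part that bears mallet_grip but green is not meant.

How it is judged:
By the outcome, as a careful person would: the job done as asked, in the order asked, and still so for the second after the job is handed in, while the arm keeps its last pose, push and grip.
It also fails if it takes over 59 s, if anything falls off the work surface, if the arm or the gripper's body presses on something with over 40 N, if the wrist force passes 120 N, or if a joint passes its speed limit or range.

## Working session

There is one attempt and no reset: what is moved stays moved. The work goes in short steps, Python scripts to look and compute and a tool call to move; the robot and the scene stay as the last step left them, time stands still between calls to the robot, and variables do not carry over. Pictures are saved under pics/ and viewed, about 8 in all and at most 12, crops included, and the job is handed in when it is done.

Besides the shell and the picture viewer there is one more tool, called after ">>>" as name([rows], argument=value, ...), one row to a line, values as JSON. servo_tool: Moves the arm, as the interface text tells. Its arguments: {"type":"object","properties":{"moves":{"type":"array","items":{"type":"array","items":{"type":"number"}}}},"required":["moves"]}

```bash
mkdir -p pics; cat > h.py <<'E'
import numpy as np, cv2
from workcell import env
def cam(n):
    c=env.camera(n); c['f']=c['frame'].shape[0]/2/np.tan(np.radians(c['fovy'])/2); return c
def pts(c):
    z=c['z_map']; h,w=z.shape; u,v=np.meshgrid(np.arange(w),np.arange(h))
    P=np.stack([(u-c['cx'])*z/c['f'],(v-c['cy'])*z/c['f'],z],-1)
    return (P-c['t'])@c['R']
def ray(c,u,v,zp):
    d=c['R'].T@np.array([(u-c['cx'])/c['f'],(v-c['cy'])/c['f'],1]); o=-c['R'].T@c['t']
    return o+d*(zp-o[2])/d[2]
def save(c,name,crop=None,s=1.5):
    im=c['frame'][...,::-1]
    if crop: im=im[crop[1]:crop[3],crop[0]:crop[2]]
    cv2.imwrite('pics/'+name,cv2.resize(im,None,fx=s,fy=s,interpolation=cv2.INTER_CUBIC))
E
python3 - <<'E'
from h import *
for n in('top','side'):
    c=cam(n); save(c,n+'0.png'); print(n,c['f'],c['cx'],c['cy'],c['R'].round(3).tolist(),(-c['R'].T@c['t']).round(3))
s=env.observe(); print(s)
E
```

```text
top 392.5094518684991 256.756153588325 192.50545544836987 [[0.006, -1.0, 0.025], [-0.996, -0.009, -0.087], [0.087, -0.024, -0.996]] [0.408 0.027 1.54 ]
side 416.1631467193694 255.31849927545235 198.65974275299018 [[0.742, -0.67, -0.021], [-0.431, -0.451, -0.782], [0.514, 0.589, -0.623]] [-0.215 -0.856  1.009]
{'t': 0.1, 'q': array([ 1.02239685e+00,  4.91479222e-01,  1.55937268e+00,  3.51292653e-05,
        1.09173177e+00, -1.05590667e-01]), 'qd': array([ 0.00146502, -0.0010351 , -0.00152047, -0.00132455, -0.00127167,
        0.00173768]), 'joint_torque': array([ 2.70291537e-03, -6.19453812e+01, -2.62019402e+01, -1.49183197e-04,
        3.02140848e-03, -8.08840696e-05]), 'position': array([0.26766227, 0.56456506, 0.2308041 ]), 'tool_rot': array([ 0.68972199,  0.15495792,  0.68996794, -0.15561447]), 'ft_force': array([-0.04628755, -0.30972389,  0.56540133]), 'ft_torque': array([ 0.03970162, -0.00878394, -0.03723137]), 'grip_width': 0.08552630466406824}
```

View pics/top0.png

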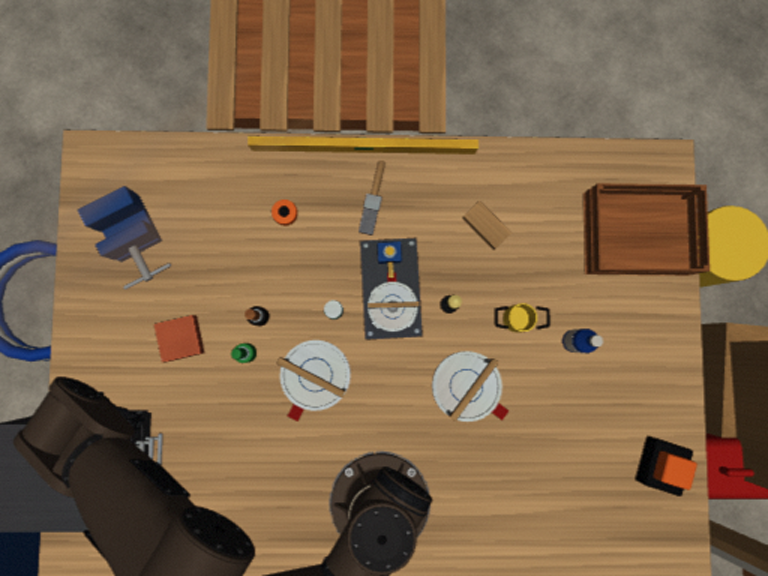

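View pics/side0.png

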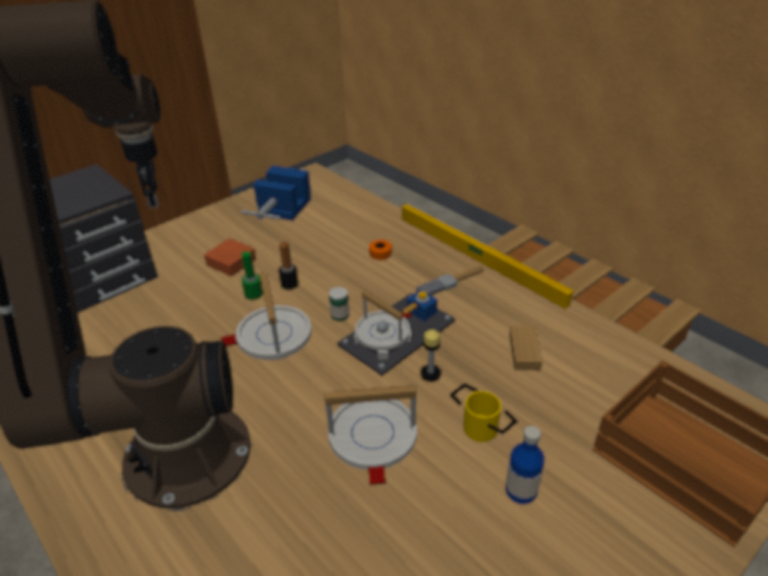

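Top view (1.5x pixels): cradle with the small dish at (392,305), pin (390,250), lamp (450,303) on the −y side, tin (333,309), black mallet (257,315) and green look-alike (243,352). Next I measure these.

```bash
python3 - <<'E'
from h import *
for n in('top','side'):
    c=cam(n); P=pts(c); hsv=cv2.cvtColor(c['frame'],cv2.COLOR_RGB2HSV).astype(int); H,S,V=hsv[...,0],hsv[...,1],hsv[...,2]
    X,Y,Z=P[...,0],P[...,1],P[...,2]; ok=c['z_map']>0
    def rep(name,m):
        m=m&ok
        if m.sum()>3:
            q=P[m]; print(n,name,m.sum(),'med',np.median(q,0).round(4),'min',q.min(0).round(3),'max',q.max(0).round(3))
    reg=lambda x0,x1,y0,y1:(X>x0)&(X<x1)&(Y>y0)&(Y<y1)
    # rough centres from top pixels
    if n=='top':
        for k,(u,v,z) in dict(mallet=(257,315,.07),pin=(390,252,.07),dish=(392,305,.05),lamp=(450,303,.1),tin=(333,309,.075)).items():
            print(k,ray(c,u/1.5,v/1.5,z).round(3))
        cm=ray(c,257/1.5,315/1.5,.07); cp=ray(c,390/1.5,252/1.5,.07); cd=ray(c,392/1.5,305/1.5,.1); cl=ray(c,450/1.5,303/1.5,.1)
    near=lambda q,r:(abs(X-q[0])<r)&(abs(Y-q[1])<r)
    rep('mallet handle',near(cm,.05)&(Z>.065)); rep('mallet top',near(cm,.05)&(Z>.125)); rep('mallet head',near(cm,.05)&(Z>.02)&(Z<.058))
    rep('housing',near(cp,.06)&(H>100)&(H<125)&(S>120)&(Z>.05)); rep('pin',near(cp,.06)&(H>15)&(H<35)&(S>120)&(Z>.06))
    rep('bail',near(cd,.08)&(Z>.108)&(Z<.135)); rep('lamp',near(cl,.05)&(Z>.1))
    rep('red',near(cd,.13)&((H<6)|(H>174))&(S>150)&(Z>.02))
    m=near(cd,.08)&(Z>.108)&(Z<.135)&ok
    if m.sum()>5:
        l=cv2.fitLine(P[m][:,:2].astype(np.float32),cv2.DIST_L2,0,.01,.01).ravel(); print('bail line',l)
E
```

```text
mallet [0.469 0.309 0.07 ]
pin [ 0.63  -0.021  0.07 ]
dish [ 0.498 -0.027  0.05 ]
lamp [ 0.501 -0.168  0.1  ]
tin [0.485 0.12  0.075]
top mallet handle 64 med [0.4696 0.3121 0.1287] min [0.457 0.303 0.066] max [0.482 0.328 0.137]
top mallet top 41 med [0.47   0.3159 0.1305] min [0.459 0.305 0.126] max [0.481 0.328 0.137]
top mallet head 75 med [0.4637 0.3053 0.0522] min [0.447 0.292 0.021] max [0.493 0.336 0.058]
top housing 128 med [ 0.633  -0.0176  0.0545] min [ 0.609 -0.048  0.05 ] max [0.66  0.009 0.062]
top pin 25 med [ 0.6344 -0.0172  0.0691] min [ 0.601 -0.028  0.06 ] max [ 0.643 -0.01   0.082]
top bail 117 med [ 0.495  -0.0344  0.1231] min [ 0.491 -0.086  0.113] max [0.503 0.034 0.131]
top lamp 71 med [ 0.5033 -0.1727  0.1215] min [ 0.489 -0.192  0.101] max [ 0.519 -0.159  0.131]
top red 17 med [ 0.5686 -0.0259  0.0447] min [ 0.56  -0.034  0.036] max [ 0.581 -0.014  0.049]
bail line [ 0.03103421 -0.99951833  0.49581525 -0.02974479]
side mallet handle 115 med [0.47   0.3055 0.1057] min [0.461 0.296 0.065] max [0.486 0.327 0.136]
side mallet top 29 med [0.4736 0.3099 0.131 ] min [0.462 0.299 0.126] max [0.486 0.327 0.136]
side mallet head 118 med [0.464  0.2952 0.0424] min [0.449 0.284 0.02 ] max [0.499 0.337 0.058]
side housing 65 med [ 0.6242 -0.0419  0.0565] min [ 0.608 -0.055  0.05 ] max [0.658 0.004 0.063]
side pin 21 med [ 0.6384 -0.0209  0.0703] min [ 0.585 -0.035  0.061] max [ 0.647 -0.014  0.076]
side bail 168 med [ 0.4976 -0.0364  0.1245] min [ 0.489 -0.095  0.11 ] max [0.511 0.034 0.131]
side lamp 106 med [ 0.5015 -0.1863  0.1195] min [ 0.492 -0.198  0.1  ] max [ 0.524 -0.165  0.133]
side red 8 med [ 0.5768 -0.0335  0.0469] min [ 0.571 -0.039  0.044] max [ 0.587 -0.029  0.048]
bail line [ 0.04356217 -0.99905074  0.49834755 -0.03473102]
```

```bash
cat >> h.py <<'E'
from scipy.spatial.transform import Rotation as Ro
def tool(s=None):
    s=s or env.observe(); q=s['tool_rot']; return s['position'],Ro.from_quat([q[1],q[2],q[3],q[0]])
def goal(p,yaw=None,s=None):
    "shift (mm, tool axes) and turn to world TCP p, tool x down, jaw axis at yaw (nearest half turn)"
    P,R=tool(s); A=R.as_matrix(); d=A.T@(np.array(p)-P)*1e3
    j=np.arctan2(A[1,1],A[0,1]); best=None
    if yaw is None: yaw=j
    for k in(-1,0,1,2):
        y=yaw+k*np.pi; jy=np.array([np.cos(y),np.sin(y),0]); x=np.array([0,0,-1.])
        r=Ro.from_matrix(A.T@np.c_[x,jy,np.cross(x,jy)]).as_rotvec()
        if best is None or np.linalg.norm(r)<np.linalg.norm(best): best=r
    return d.round(1),best.round(4),'rows',round(max(np.linalg.norm(d)/41.7,np.degrees(np.linalg.norm(best))/7.16),1)
E
python3 - <<'E'
from h import *
P,R=tool(); print(R.as_matrix().round(3))
for y in(0.035,1.2,None): print(y,goal([.471,.315,.2],y))
E
```

```text
[[-0.     0.429  0.904]
 [-0.     0.904 -0.429]
 [-1.    -0.001 -0.   ]]
0.035 (array([  31. , -138.4,  290.6]), array([1.0929e+00, 2.0000e-04, 5.0000e-04]), 'rows', np.float64(8.7))
1.2 (array([  31. , -138.4,  290.6]), array([-0.0721, -0.0001,  0.0005]), 'rows', np.float64(7.8))
None (array([  31. , -138.4,  290.6]), array([-0.    , -0.0001,  0.0006]), 'rows', np.float64(7.8))
```

>>> servo_tool([
  [85,4,-18,37,0,0,0],
  [85,8,-36,74,0,0,0],
  [85,12,-54,111,0,0,0],
  [85,16,-72,149,0,0,0],
  [85,20,-90,186,0,0,0],
])

```text
t: 0.62
position: [0.3979, 0.4023, 0.2112]
tool_rot: [0.69, 0.155, 0.69, -0.155]
ft_force: [0.7, 0.2, 0.0]
grip_width: 0.0852
```

>>> servo_tool([
  [85,4,-17,36,0,0,0],
  [85,8,-34,72,0,0,0],
  [85,11,-48,104,0,0,0],
  [85,11,-48,104,0,0,0],
])

```text
t: 0.95
position: [0.4737, 0.3119, 0.1996]
tool_rot: [0.69, 0.156, 0.689, -0.157]
ft_force: [0.2, 1.0, 0.3]
grip_width: 0.085
```

```bash
python3 - <<'E'
from h import *
c=cam('wrist'); save(c,'w1.png'); P=pts(c); s=env.observe(); print(s['t'],s['position'])
X,Y,Z=P[...,0],P[...,1],P[...,2]
m=(c['z_map']>0)&(Z>.11)&(Z<.145)&(np.hypot(X-.471,Y-.315)<.04)
v,u=np.nonzero(m); print(m.sum(),u.mean(),v.mean())
if m.sum():
    print(np.median(P[m],0),P[m].min(0),P[m].max(0)); (a,r)=cv2.minEnclosingCircle(np.c_[u,v].astype(np.float32)); print(a,r,ray(c,*a,.132))
E
```

```text
1.0 [0.47223392 0.31367177 0.19987243]
1251 254.20303756994406 196.3980815347722
[0.46770412 0.31765064 0.13151333] [0.4574531  0.30405408 0.11000107] [0.48245762 0.32934855 0.13406034]
(254.9208984375, 196.06893920898438) 21.15642547607422 [0.46728735 0.31843314 0.132     ]
```

View pics/w1.png

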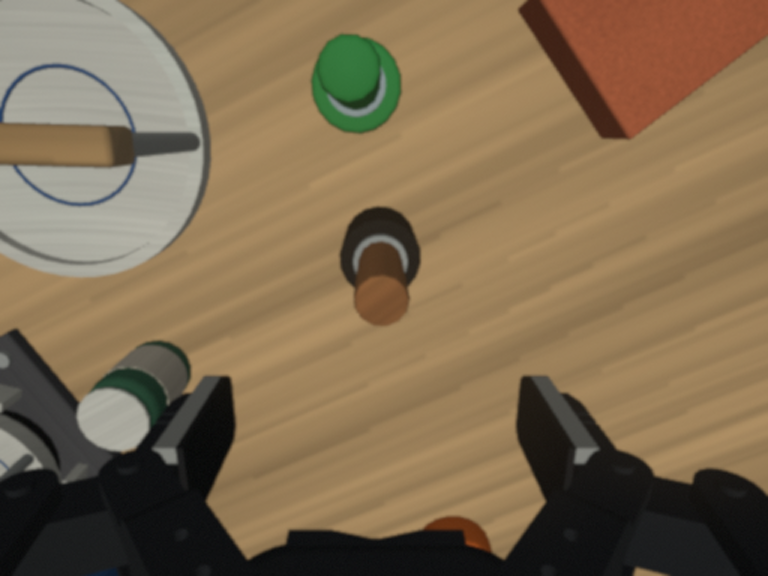

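>>> servo_tool([
  [85,38,1,-1,0,0,0],
  [85,76,1,-1,0,0,0],
  [85,113,1,-1,0,0,0],
  [10,113,1,-1,0,0,0],
  [10,113,1,-1,0,0,0],
])

```text
t: 1.42
position: [0.4691, 0.3177, 0.0867]
tool_rot: [0.689, 0.154, 0.691, -0.156]
ft_force: [0.6, 0.3, 0.6]
grip_width: 0.0635
```

>>> servo_tool([
  [10,0,0,0,0,0,0],
  [10,0,0,0,0,0,0],
  [10,0,0,0,0,0,0],
  [10,0,0,0,0,0,0],
])

```text
t: 1.75
position: [0.4706, 0.3176, 0.0895]
tool_rot: [0.691, 0.156, 0.689, -0.155]
ft_force: [-1.9, -2.4, 8.4]
grip_width: 0.0248
```

>>> servo_tool([
  [10,-10,0,0,0,0,0],
  [10,-40,0,0,0,0,0],
  [10,-80,0,0,0,0,0],
  [10,-120,0,0,0,0,0],
  [10,-153,0,0,0,0,0],
])

```text
t: 2.17
position: [0.4699, 0.3173, 0.2445]
tool_rot: [0.691, 0.156, 0.689, -0.155]
ft_force: [0.8, 0.7, -2.7]
grip_width: 0.0249
```

>>> servo_tool([
  [10,0,-24,30,0,0,0],
  [10,0,-48,60,0,0,0],
  [10,0,-72,90,0,0,0],
  [10,0,-96,120,0,0,0],
  [10,0,-120,150,0,0,0],
])

```text
t: 2.58
position: [0.5544, 0.143, 0.2419]
tool_rot: [0.69, 0.155, 0.689, -0.155]
ft_force: [2.0, 1.0, -2.0]
grip_width: 0.0247
```

>>> servo_tool([
  [10,0,-24,30,0,0,0],
  [10,0,-48,60,0,0,0],
  [10,0,-72,90,0,0,0],
  [10,0,-96,120,0,0,0],
  [10,0,-112,143,0,0,0],
])

```text
t: 3.0
position: [0.6359, -0.0208, 0.2417]
tool_rot: [0.69, 0.156, 0.689, -0.156]
ft_force: [1.0, 0.1, -2.8]
grip_width: 0.0248
```

>>> servo_tool([
  [10,0,0,0,0,0,0],
  [10,0,0,0,0,0,0],
])

```text
t: 3.17
position: [0.6354, -0.0192, 0.241]
tool_rot: [0.69, 0.156, 0.69, -0.156]
ft_force: [0.9, 0.2, -2.8]
grip_width: 0.0247
```

```bash
python3 - <<'E'
from h import *
s=env.observe(); print(s['t'],s['position'],s['tool_rot'],s['ft_force'],s['grip_width'])
c=cam('wrist'); save(c,'w2.png')
c=cam('side'); save(c,'s2.png',(200,100,340,260),4); P=pts(c); X,Y,Z=P[...,0],P[...,1],P[...,2]
hsv=cv2.cvtColor(c['frame'],cv2.COLOR_RGB2HSV).astype(int)
m=(c['z_map']>0)&(np.hypot(X-.635,Y+.018)<.06)&(Z>.10)&(Z<.22)&(hsv[...,2]<70)
print(m.sum(),P[m].min(0),P[m].max(0),np.median(P[m],0))
E
```

```text
3.1667 [ 0.63542037 -0.01922231  0.24103154] [ 0.68974344  0.1562109   0.68956871 -0.15603567] [ 0.90974483  0.23864049 -2.83393654] 0.02467743562436465
179 [ 0.61075864 -0.04952469  0.1569526 ] [ 0.65318141 -0.00498687  0.21233401] [ 0.62313296 -0.03756591  0.18930114]
```

View pics/w2.png

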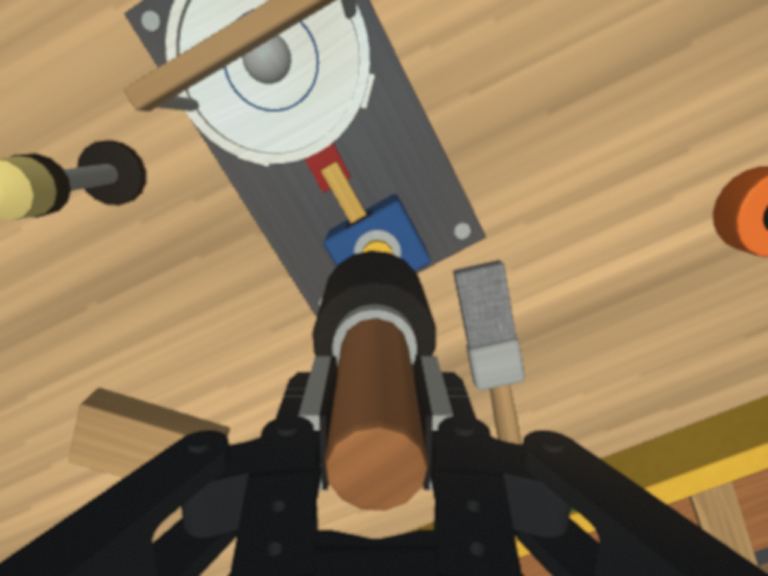

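View pics/s2.png

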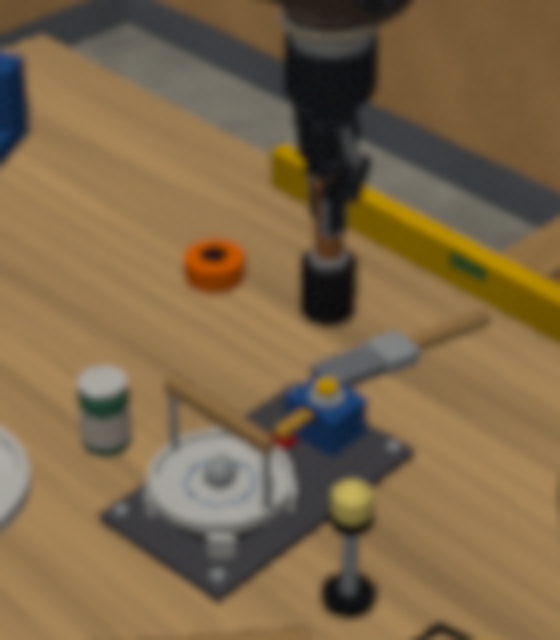

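>>> servo_tool([
  [10,38,0,0,0,0,0],
  [10,74,0,0,0,0,0],
  [10,82,0,0,0,0,0],
  [10,88,0,0,0,0,0],
  [10,92,0,0,0,0,0],
])

```text
t: 3.68
position: [0.6355, -0.0171, 0.1496]
tool_rot: [0.69, 0.155, 0.69, -0.155]
ft_force: [-1.7, 0.8, 3.7]
grip_width: 0.0248
```

>>> servo_tool([
  [10,1,0,0,0,0,0],
  [10,2,0,0,0,0,0],
  [10,2,0,0,0,0,0],
])

```text
t: 3.93
position: [0.6359, -0.0176, 0.1477]
tool_rot: [0.691, 0.155, 0.689, -0.155]
ft_force: [-1.5, 2.1, 3.3]
grip_width: 0.0247
```

>>> servo_tool([
  [10,1,0,0,0,0,0],
  [10,1,0,0,0,0,0],
  [10,2,0,0,0,0,0],
  [10,2,0,0,0,0,0],
])

```text
t: 4.27
position: [0.6364, -0.0179, 0.1473]
tool_rot: [0.691, 0.156, 0.688, -0.155]
ft_force: [-4.2, 3.0, 18.7]
grip_width: 0.0247
```

>>> servo_tool([
  [10,1,0,0,0,0,0],
  [10,1,0,0,0,0,0],
  [10,1,0,0,0,0,0],
])

```text
t: 4.52
position: [0.6367, -0.0183, 0.147]
tool_rot: [0.692, 0.155, 0.688, -0.155]
ft_force: [-5.9, -0.2, 24.9]
grip_width: 0.0246
```

>>> servo_tool([
  [10,-10,0,0,0,0,0],
  [10,-30,0,0,0,0,0],
  [10,-65,0,0,0,0,0],
  [10,-97,0,0,0,0,0],
  [10,-97,0,0,0,0,0],
])

```text
t: 4.93
position: [0.6376, -0.0183, 0.2471]
tool_rot: [0.693, 0.156, 0.686, -0.155]
ft_force: [0.9, 1.1, -2.0]
grip_width: 0.0247
```

```bash
python3 - <<'E'
from h import *
s=env.observe(); print(s['t'],s['position'],s['tool_rot'],s['ft_force'],s['grip_width'])
c=cam('side'); save(c,'s3.png',(220,160,320,250),6); P=pts(c); X,Y,Z=P[...,0],P[...,1],P[...,2]
hsv=cv2.cvtColor(c['frame'],cv2.COLOR_RGB2HSV).astype(int)
m=(c['z_map']>0)&(np.hypot(X-.635,Y+.018)<.016)&(Z>.052)&(Z<.09)&(abs(hsv[...,0]-25)<10)&(hsv[...,1]>120)
print(m.sum(),P[m].max(0),np.median(P[m],0))
E
```

```text
4.9333 [ 0.63756236 -0.01825015  0.2471069 ] [ 0.69343997  0.15553625  0.68624229 -0.15498712] [ 0.91507638  1.0597648  -2.02982465] 0.02470950906318181
12 [ 0.64590174 -0.00911276  0.06216441] [ 0.6397159  -0.02141906  0.05991303]
```

View pics/s3.png

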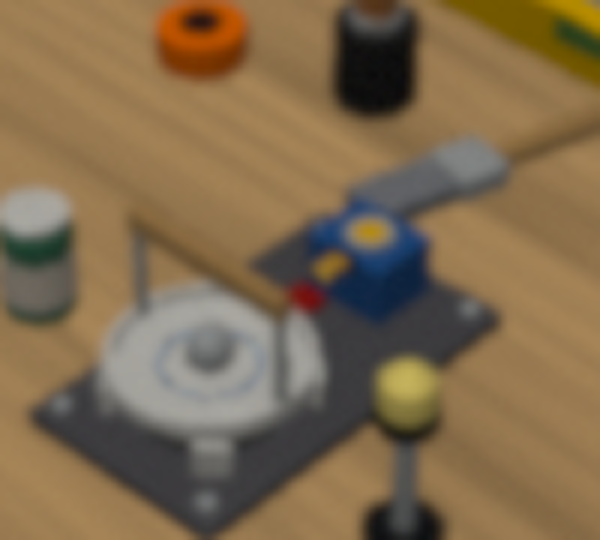

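```bash
python3 - <<'E'
from h import *
print(goal([.470,.317,.24])); print(tool()[1].as_matrix().round(4))
E
```

```text
(array([   2.4,  231.4, -294.2]), array([-0.    ,  0.0064, -0.002 ]), 'rows', np.float64(9.0))
[[ 0.0067  0.4285  0.9035]
 [-0.001   0.9035 -0.4285]
 [-1.      0.002   0.0064]]
```

>>> servo_tool([
  [10,0,23,-29,0,0.006,-0.002],
  [10,1,46,-58,0,0.006,-0.002],
  [10,1,72,-90,0,0.006,-0.002],
  [10,1,96,-120,0,0.006,-0.002],
  [10,1,120,-150,0,0.006,-0.002],
])

```text
t: 5.4
position: [0.5498, 0.156, 0.238]
tool_rot: [0.687, 0.155, 0.693, -0.156]
ft_force: [0.6, 0.3, -3.8]
grip_width: 0.0246
```

>>> servo_tool([
  [10,0,24,-30,0,0,0],
  [10,0,48,-60,0,0,0],
  [10,0,72,-90,0,0,0],
  [10,0,100,-125,0,0,0],
  [10,0,111,-144,0,0,0],
])

```text
t: 5.82
position: [0.4668, 0.3195, 0.2388]
tool_rot: [0.687, 0.154, 0.693, -0.155]
ft_force: [-0.5, -0.2, -3.3]
grip_width: 0.0247
```

>>> servo_tool([
  [10,0,0,0,0,0,0],
  [10,0,0,0,0,0,0],
  [10,0,0,0,0,0,0],
])

```text
t: 6.07
position: [0.4687, 0.3164, 0.2391]
tool_rot: [0.687, 0.155, 0.692, -0.156]
ft_force: [0.3, -0.2, -3.0]
grip_width: 0.0247
```

```bash
python3 - <<'E'
from h import *
s=env.observe();print(s['t'],s['position'],goal([.470,.317,.1],None,s))
for n in('side',):
    c=cam(n); P=pts(c); X,Y,Z=P[...,0],P[...,1],P[...,2]
    hsv=cv2.cvtColor(c['frame'],cv2.COLOR_RGB2HSV).astype(int)
    m=(c['z_map']>0)&(np.hypot(X-.470,Y-.317)<.05)&(Z>.10)&(Z<.22)
    q=P[m]
    for z in np.arange(.13,.23,.01):
        k=q[abs(q[:,2]-z)<.005]
        if len(k)>4: print(z.round(3),len(k),np.median(k,0).round(4))
    print(q[:,2].min())
E
```

```text
6.0667 [0.46871304 0.3164404  0.23912409] (array([139.1,   1.5,   1.8]), array([-0.    , -0.0065,  0.0031]), 'rows', np.float64(3.3))
0.15 7 [0.4602 0.2942 0.1544]
0.16 31 [0.4642 0.2928 0.161 ]
0.17 31 [0.4652 0.2932 0.1706]
0.18 26 [0.4576 0.2946 0.1789]
0.19 36 [0.4615 0.2939 0.1895]
0.2 39 [0.4635 0.2984 0.2018]
0.21 45 [0.4653 0.3032 0.2075]
0.22 10 [0.4652 0.3032 0.2168]
0.15197135670139467
```

>>> servo_tool([
  [10,36,1,1,0,-0.006,0.003],
  [10,72,1,1,0,-0.006,0.003],
  [10,110,1,1,0,-0.006,0.003],
  [10,135,1,1,0,-0.006,0.003],
  [10,144,1,1,0,-0.006,0.003],
])

```text
t: 6.53
position: [0.4684, 0.3155, 0.0922]
tool_rot: [0.688, 0.155, 0.691, -0.157]
ft_force: [-0.0, -0.8, -3.7]
grip_width: 0.0248
```

>>> servo_tool([
  [10,1,0,0,0,0,0],
  [10,2,0,0,0,0,0],
  [10,3,0,0,0,0,0],
])

```text
t: 6.78
position: [0.4702, 0.3175, 0.0945]
tool_rot: [0.691, 0.156, 0.689, -0.155]
ft_force: [0.3, 0.2, -3.0]
grip_width: 0.0248
```

>>> servo_tool([
  [10,1,0,0,0,0,0],
  [10,2,0,0,0,0,0],
  [10,3,0,0,0,0,0],
  [10,3,0,0,0,0,0],
])

```text
t: 7.12
position: [0.4692, 0.3175, 0.0903]
tool_rot: [0.69, 0.156, 0.69, -0.155]
ft_force: [-0.1, -0.8, -2.8]
grip_width: 0.025
```

>>> servo_tool([
  [10,1,0,0,0,0,0],
  [10,1,0,0,0,0,0],
  [10,2,0,0,0,0,0],
  [10,2,0,0,0,0,0],
])

```text
t: 7.45
position: [0.4695, 0.3176, 0.0893]
tool_rot: [0.69, 0.156, 0.689, -0.155]
ft_force: [-2.5, -2.3, 13.1]
grip_width: 0.0246
```

>>> servo_tool([
  [10,-1,0,0,0,0,0],
  [10,-1,0,0,0,0,0],
  [60,-1,0,0,0,0,0],
  [85,-1,0,0,0,0,0],
  [85,-1,0,0,0,0,0],
])

```text
t: 7.87
position: [0.4692, 0.3175, 0.0888]
tool_rot: [0.69, 0.156, 0.69, -0.155]
ft_force: [0.1, -0.9, 0.2]
grip_width: 0.0606
```

>>> servo_tool([
  [85,0,0,0,0,0,0],
  [85,0,0,0,0,0,0],
  [85,0,0,0,0,0,0],
  [85,0,0,0,0,0,0],
])

```text
t: 8.2
position: [0.4692, 0.3174, 0.0889]
tool_rot: [0.69, 0.156, 0.69, -0.155]
ft_force: [0.6, 0.3, 0.1]
grip_width: 0.0852
```

>>> servo_tool([
  [85,-35,0,0,0,0,0],
  [85,-75,0,0,0,0,0],
  [85,-115,0,0,0,0,0],
  [85,-155,0,0,0,0,0],
])

```text
t: 8.53
position: [0.4687, 0.3171, 0.2458]
tool_rot: [0.69, 0.156, 0.69, -0.155]
ft_force: [0.4, -0.4, -0.7]
grip_width: 0.0847
```

>>> servo_tool([
  [85,0,-33,19,0.12,0,0],
  [85,0,-67,38,0.24,0,0],
  [85,0,-100,58,0.36,0,0],
  [85,0,-134,77,0.48,0,0],
  [85,0,-167,97,0.6,0,0],
])

```text
t: 8.95
position: [0.4847, 0.1232, 0.244]
tool_rot: [0.612, 0.354, 0.612, -0.353]
ft_force: [0.7, -0.1, 0.5]
grip_width: 0.085
```

```bash
python3 - <<'E'
from h import *
s=env.observe();print(s['t'],s['position'],goal([.497,-.030,.245],.035,s))
c=cam('side'); P=pts(c); X,Y,Z=P[...,0],P[...,1],P[...,2]
for a,b in((.06,.125),(.125,.15),(.02,.055)):
    m=(c['z_map']>0)&(np.hypot(X-.470,Y-.317)<.04)&(Z>a)&(Z<b); print(m.sum(),np.median(P[m],0).round(3),P[m].max(0).round(3))
E
```

```text
8.95 [0.4847405  0.12319247 0.24399866] (array([ -1.1, -65.8, 138.9]), array([ 0.4876, -0.0007, -0.0011]), 'rows', np.float64(3.9))
95 [0.467 0.305 0.093] [0.486 0.326 0.124]
31 [0.472 0.31  0.132] [0.485 0.328 0.137]
100 [0.462 0.295 0.039] [0.5   0.333 0.055]
```

The mallet stands upright where it was (top 0.132 m). Continue to above the bail.

>>> servo_tool([
  [85,0,-16,33,0.12,0,0],
  [85,0,-33,66,0.24,0,0],
  [85,0,-50,104,0.36,0,0],
  [85,0,-66,139,0.48,0,0],
  [85,0,-66,139,0.487,0,0],
])

```text
t: 9.42
position: [0.4988, -0.0336, 0.2437]
tool_rot: [0.508, 0.493, 0.507, -0.492]
ft_force: [0.3, 1.7, 0.1]
grip_width: 0.0853
```

>>> servo_tool([
  [85,0,0,0,0,0,0],
  [85,0,0,0,0,0,0],
])

```text
t: 9.58
position: [0.498, -0.0283, 0.2436]
tool_rot: [0.51, 0.49, 0.511, -0.489]
ft_force: [0.4, 0.7, 0.6]
grip_width: 0.0849
```

```bash
python3 - <<'E'
from h import *
s=env.observe();print(s['t'],s['position'])
c=cam('wrist'); save(c,'w4.png'); P=pts(c); X,Y,Z=P[...,0],P[...,1],P[...,2]
m=(c['z_map']>0)&(Z>.112)&(Z<.14)&(abs(X-.497)<.04)&(abs(Y+.03)<.08)
m=cv2.morphologyEx(m.astype(np.uint8),cv2.MORPH_OPEN,np.ones((3,3)))>0
q=P[m]; print(m.sum(),q.min(0).round(4),q.max(0).round(4),np.median(q,0))
r=cv2.minAreaRect(q[:,:2].astype(np.float32)*1000); print('bail rect mm',r)
p=np.nonzero((c['z_map']>0)&(Z>.048)&(Z<.09)&(np.hypot(X-.635,Y+.018)<.05)); print('housing top',np.median(P[p],0), 'n',len(p[0]))
E
```

```text
9.5833 [ 0.49803136 -0.0283247   0.2435762 ]
2106 [ 0.4887 -0.0893  0.1159] [0.5044 0.0347 0.1283] [ 0.49643641 -0.01999789  0.12566003]
bail rect mm ((496.73956298828125, -27.296875), (12.007121086120605, 123.8753890991211), 2.0079522132873535)
housing top [ 0.63188753 -0.01770687  0.05607515] n 3088
```

View pics/w4.png

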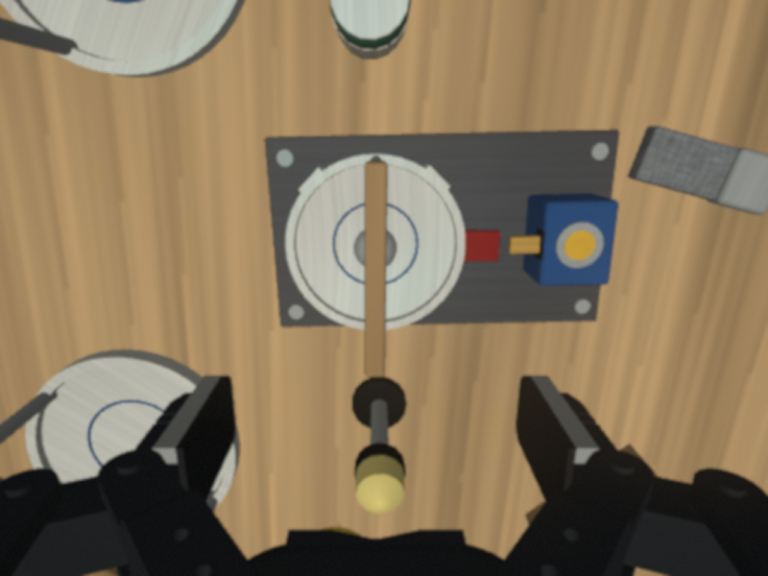

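```bash
python3 - <<'E'
from h import *
print(goal([.4968,-.0275,.099],.035)); print(tool()[1].as_matrix().round(4))
E
```

```text
(array([ 1.446e+02, -1.200e+00, -1.000e-01]), array([ 0.0078, -0.0012, -0.0003]), 'rows', np.float64(3.5))
[[ 3.000e-04  9.991e-01  4.280e-02]
 [ 1.200e-03  4.280e-02 -9.991e-01]
 [-1.000e+00  3.000e-04 -1.200e-03]]
```

>>> servo_tool([
  [85,40,-1,0,0.007,0,0],
  [85,80,-1,0,0.007,0,0],
  [70,115,-1,0,0.007,0,0],
  [50,140,-1,0,0.007,0,0],
  [40,144,-1,0,0.007,0,0],
])

```text
t: 10.05
position: [0.4955, -0.0267, 0.0962]
tool_rot: [0.507, 0.49, 0.511, -0.491]
ft_force: [-0.7, 0.1, 0.0]
grip_width: 0.0512
```

>>> servo_tool([
  [34,0,0,0,0,0,0],
  [28,0,0,0,0,0,0],
  [22,0,0,0,0,0,0],
  [20,0,0,0,0,0,0],
  [18,0,0,0,0,0,0],
])

```text
t: 10.47
position: [0.4978, -0.0284, 0.1009]
tool_rot: [0.509, 0.492, 0.508, -0.491]
ft_force: [0.0, 0.1, 0.7]
grip_width: 0.0182
```

```bash
python3 - <<'E'
from h import *
s=env.observe(); print(s['grip_width'],s['position'],goal([.4968,-.0275,.099],.035,s))
E
```

```text
0.01820179019195335 [ 0.49776078 -0.02836645  0.10088327] (array([ 1.9, -0.9, -0.9]), array([-0.0008, -0.0005, -0.0027]), 'rows', np.float64(0.1))
```

>>> servo_tool([
  [16,1.5,-0.7,-0.7,0,0,0],
  [15,1.5,-0.7,-0.7,0,0,0],
  [14,1.5,-0.7,-0.7,0,0,0],
  [13,1.5,-0.7,-0.7,0,0,0],
  [12,1.5,-0.7,-0.7,0,0,0],
])

```text
t: 10.88
position: [0.4972, -0.0278, 0.0984]
tool_rot: [0.509, 0.492, 0.508, -0.491]
ft_force: [3.7, 1.0, 1.4]
grip_width: 0.0125
```

>>> servo_tool([
  [11,0,0,0,0,0,0],
  [10,0,0,0,0,0,0],
  [8,0,0,0,0,0,0],
  [4,0,0,0,0,0,0],
  [2,0,0,0,0,0,0],
])

```text
t: 11.3
position: [0.497, -0.0278, 0.0984]
tool_rot: [0.509, 0.492, 0.508, -0.491]
ft_force: [3.2, -0.0, 4.4]
grip_width: 0.0111
```

```bash
python3 - <<'E'
from h import *
s=env.observe(); print(s['t'],s['grip_width'],s['ft_force'],s['ft_torque'],s['position'],goal([.4968,-.0275,.099],.035,s))
E
```

```text
11.3 0.011137787862407138 [ 3.2465304  -0.0146989   4.42016875] [-0.00681028 -0.72614043 -0.00080791] [ 0.49699129 -0.02779247  0.09838605] (array([-0.6, -0.2, -0.3]), array([-0.001 , -0.0007, -0.0016]), 'rows', np.float64(0.0))
```

>>> servo_tool([
  [2,-0.5,0,0,0,0,0],
  [2,-1.5,0,0,0,0,0],
  [2,-3,0,0,0,0,0],
  [2,-5,0,0,0,0,0],
  [2,-8,0,0,0,0,0],
])

```text
t: 11.72
position: [0.496, -0.0276, 0.1059]
tool_rot: [0.508, 0.491, 0.509, -0.491]
ft_force: [-0.7, 0.6, -5.4]
grip_width: 0.0113
```

>>> servo_tool([
  [2,-4,0,0,0,0,0],
  [2,-8,0,0,0,0,0],
  [2,-12,0,0,0,0,0],
  [2,-16,0,0,0,0,0],
  [2,-20,0,0,0,0,0],
])

```text
t: 12.13
position: [0.4965, -0.0277, 0.1267]
tool_rot: [0.508, 0.492, 0.508, -0.491]
ft_force: [0.1, 0.2, -4.7]
grip_width: 0.0108
```

```bash
cat > chk.py <<'E'
from h import *
import sys
s=env.observe(); p=s['position']; print(s['t'],s['grip_width'],s['ft_force'].round(2),p.round(4),'tilt',tool(s)[1].as_matrix()[2].round(4))
c=cam('side'); save(c,sys.argv[1],(210,110,320,240),5)
P=pts(c); X,Y,Z=P[...,0],P[...,1],P[...,2]; zb=p[2]+.019
ok=(c['z_map']>0)&(np.hypot(X-p[0],Y-p[1])<.1)
hsv=cv2.cvtColor(c['frame'],cv2.COLOR_RGB2HSV).astype(int); H,S,V=[hsv[...,i] for i in range(3)]
m=ok&((H<6)|(H>174))&(S>150)&(Z>zb-.1)&(Z<zb-.05); print('red',m.sum(),P[m].mean(0).round(4) if m.any() else'')
# dish plate: fit of lip/floor points: light and near expected level
m=ok&(S<60)&(V>120)&(Z>zb-.095)&(Z<zb-.055)&(np.hypot(X-p[0],Y-p[1])<.066); q=P[m]
A=np.c_[q[:,:2]-p[:2],np.ones(len(q))]
k=np.linalg.lstsq(A,q[:,2],rcond=None)[0]; print('plate n',m.sum(),'slopes',k.round(3),'expected z~',(zb-.08).round(3))
# ball: points between floor and bail, near the middle
m=ok&(np.hypot(X-p[0],Y-p[1])<.045)&(Z>zb-.072)&(Z<zb-.047); print('ball pts',m.sum(),(np.median(P[m],0)-p).round(4) if m.any() else'')
E
python3 chk.py s5.png
```

```text
12.1333 0.010844792452517467 [ 0.07  0.19 -4.71] [ 0.4965 -0.0277  0.1267] tilt [-1.e+00  7.e-04 -9.e-04]
red 16 [ 0.5777 -0.0293  0.0754]
plate n 565 slopes [-0.014 -0.01   0.074] expected z~ 0.066
ball pts 111 [-0.0037 -0.0045 -0.0498]
```

View pics/s5.png

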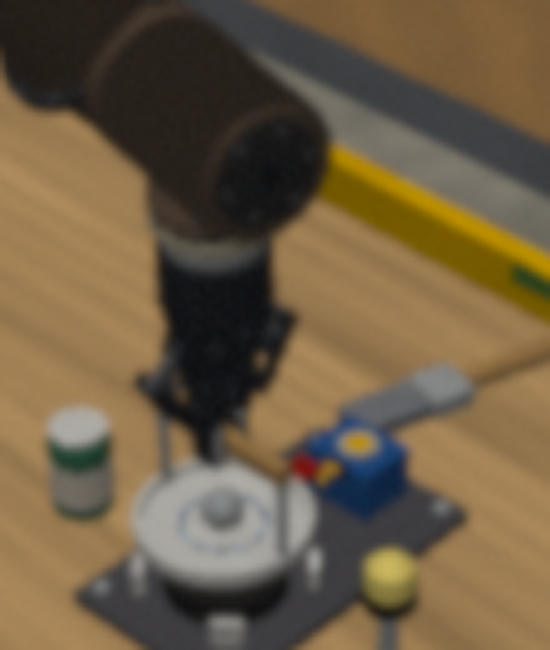

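The dish is 28 mm up and level, with the ball centred in the ring at (222,508) and the pointer free of the keeper. I'll finish the lift.

>>> servo_tool([
  [2,-5,0,0,0,0,0],
  [2,-11,0,0,0,0,0],
  [2,-17,0,0,0,0,0],
  [2,-23,0,0,0,0,0],
  [2,-29,0,0,0,0,0],
])

```text
t: 12.6
position: [0.4965, -0.0278, 0.1559]
tool_rot: [0.508, 0.492, 0.508, -0.491]
ft_force: [-0.5, -0.9, -4.3]
grip_width: 0.0113
```

>>> servo_tool([
  [2,-6,0,0,0,0,0],
  [2,-12,0,0,0,0,0],
  [2,-17,0,0,0,0,0],
  [2,-21,0,0,0,0,0],
  [2,-23,0,0,0,0,0],
])

```text
t: 13.02
position: [0.4966, -0.0278, 0.1788]
tool_rot: [0.508, 0.492, 0.508, -0.491]
ft_force: [0.6, 1.1, -5.0]
grip_width: 0.011
```

```bash
python3 chk.py s6.png; python3 - <<'E'
from h import *
s=env.observe(); print(s['q'].round(3),goal([.4968,-.0275,.179],.035-1.2,s),goal([.4968,-.0275,.179],.035,s))
E
```

```text
13.0167 0.01096503507071874 [ 0.57  1.1  -4.99] [ 0.4966 -0.0278  0.1788] tilt [-1.0e+00  1.1e-03 -8.0e-04]
red 8 [ 0.5757 -0.031   0.1281]
plate n 592 slopes [-0.009 -0.013  0.126] expected z~ 0.118
ball pts 105 [-0.004  -0.0062 -0.0471]
[-1.890e-01  3.790e-01  1.928e+00  1.000e-03  8.340e-01 -2.240e-01] (array([-0.2,  0.1, -0.3]), array([ 1.199e+00, -1.500e-03, -7.000e-04]), 'rows', np.float64(9.6)) (array([-0.2,  0.1, -0.3]), array([-0.001 , -0.0008, -0.0013]), 'rows', np.float64(0.0))
```

>>> servo_tool([
  [2,0,0,0,0.01,0,0],
  [2,0,0,0,0.03,0,0],
  [2,0,0,0,0.06,0,0],
  [2,0,0,0,0.1,0,0],
  [2,0,0,0,0.15,0,0],
])

```text
t: 13.48
position: [0.4964, -0.0278, 0.1778]
tool_rot: [0.469, 0.529, 0.47, -0.529]
ft_force: [0.2, -0.4, -3.9]
grip_width: 0.0111
```

>>> servo_tool([
  [2,0,0,0,0.06,0,0],
  [2,0,0,0,0.12,0,0],
  [2,0,0,0,0.18,0,0],
  [2,0,0,0,0.24,0,0],
  [2,0,0,0,0.3,0,0],
])

```text
t: 13.9
position: [0.4964, -0.0278, 0.1778]
tool_rot: [0.384, 0.593, 0.385, -0.593]
ft_force: [-0.3, -1.1, -3.9]
grip_width: 0.0108
```

>>> servo_tool([
  [2,0,0,0,0.06,0,0],
  [2,0,0,0,0.12,0,0],
  [2,0,0,0,0.18,0,0],
  [2,0,0,0,0.24,0,0],
  [2,0,0,0,0.3,0,0],
])

```text
t: 14.32
position: [0.4964, -0.0277, 0.1778]
tool_rot: [0.291, 0.644, 0.292, -0.644]
ft_force: [0.9, -0.3, -4.8]
grip_width: 0.0111
```

```bash
python3 chk.py s7.png; python3 - <<'E'
from h import *
s=env.observe(); print(s['q'].round(3),goal([.4966,-.0278,.179],.035-np.pi/2,s))
E
```

```text
14.3167 0.011062985268205778 [ 0.89 -0.3  -4.81] [ 0.4964 -0.0277  0.1778] tilt [-1.e+00 -9.e-04 -7.e-04]
red 21 [ 0.5533 -0.0834  0.1261]
plate n 607 slopes [-0.004 -0.009  0.125] expected z~ 0.117
ball pts 85 [-0.0016 -0.0041 -0.0503]
[-1.890e-01  3.800e-01  1.929e+00  1.000e-03  8.330e-01  5.340e-01] (array([-1.2,  0.2, -0.1]), array([ 8.115e-01, -3.000e-04,  1.100e-03]), 'rows', np.float64(6.5))
```

>>> servo_tool([
  [2,0,0,0,0.06,0,0],
  [2,0,0,0,0.12,0,0],
  [2,0,0,0,0.18,0,0],
  [2,0,0,0,0.24,0,0],
  [2,0,0,0,0.3,0,0],
])

```text
t: 14.78
position: [0.4964, -0.0278, 0.1779]
tool_rot: [0.192, 0.68, 0.193, -0.68]
ft_force: [-0.7, -1.2, -4.1]
grip_width: 0.0109
```

>>> servo_tool([
  [2,0,0,0,0.06,0,0],
  [2,0,0,0,0.12,0,0],
  [2,0,0,0,0.18,0,0],
  [2,0,0,0,0.24,0,0],
  [2,0,0,0,0.3,0,0],
])

```text
t: 15.2
position: [0.4964, -0.0278, 0.1778]
tool_rot: [0.089, 0.701, 0.089, -0.701]
ft_force: [-0.2, -0.5, -4.6]
grip_width: 0.0114
```

>>> servo_tool([
  [2,0,0,0,0.06,0,0],
  [2,0,0,0,0.11,0,0],
  [2,0,0,0,0.15,0,0],
  [2,0,0,0,0.18,0,0],
  [2,-0.5,0,0,0.2,0,0],
])

```text
t: 15.62
position: [0.4964, -0.0278, 0.1783]
tool_rot: [-0.019, -0.707, -0.019, 0.707]
ft_force: [-0.0, 1.1, -4.8]
grip_width: 0.011
```

>>> servo_tool([
  [2,-0.5,0,0,0.01,0,0],
  [2,-0.5,0,0,0.014,0,0],
  [2,-0.5,0,0,0.014,0,0],
  [2,-0.5,0,0,0.014,0,0],
  [2,-0.5,0,0,0.014,0,0],
])

```text
t: 16.03
position: [0.4965, -0.0278, 0.1791]
tool_rot: [0.014, 0.707, 0.015, -0.707]
ft_force: [0.5, 0.5, -5.2]
grip_width: 0.0111
```

>>> servo_tool([
  [2,0,0,0,0,0,0],
  [2,0,0,0,0,0,0],
  [2,0,0,0,0,0,0],
  [2,0,0,0,0,0,0],
  [2,0,0,0,0,0,0],
])

```text
t: 16.45
position: [0.4965, -0.0278, 0.1791]
tool_rot: [0.014, 0.707, 0.015, -0.707]
ft_force: [0.2, -0.1, -5.1]
grip_width: 0.0107
```

```bash
python3 chk.py s8.png; python3 - <<'E'
from h import *
s=env.observe(); print(s['q'].round(3),s['qd'].round(4),goal([.4966,-.0278,.179],.035-np.pi/2,s))
c=cam('wrist'); save(c,'w8.png')
c=cam('top'); save(c,'t8.png',(80,80,420,300),2.3)
P=pts(c);X,Y,Z=P[...,0],P[...,1],P[...,2];hsv=cv2.cvtColor(c['frame'],cv2.COLOR_RGB2HSV).astype(int); H,S=hsv[...,0],hsv[...,1]
m=(c['z_map']>0)&(np.hypot(X-.497,Y+.028)<.13)&((H<6)|(H>174))&(S>150)&(Z>.05); print('red top',m.sum(),P[m].mean(0) if m.any() else '')
E
```

```text
16.45 0.010663462203498817 [ 0.17 -0.05 -5.09] [ 0.4965 -0.0278  0.1791] tilt [-1.e+00 -1.e-03 -5.e-04]
red 30 [ 0.4993 -0.1084  0.1281]
plate n 594 slopes [-0.017 -0.011  0.127] expected z~ 0.118
ball pts 97 [-0.0013 -0.0068 -0.0455]
[-1.890e-01  3.780e-01  1.927e+00  1.000e-03  8.350e-01  1.340e+00] [ 0.0016  0.002   0.0001  0.0018 -0.0002  0.0008] (array([ 0.2,  0. , -0.1]), array([ 0.0058, -0.0006,  0.0009]), 'rows', np.float64(0.0))
red top 0
```

View pics/s8.png

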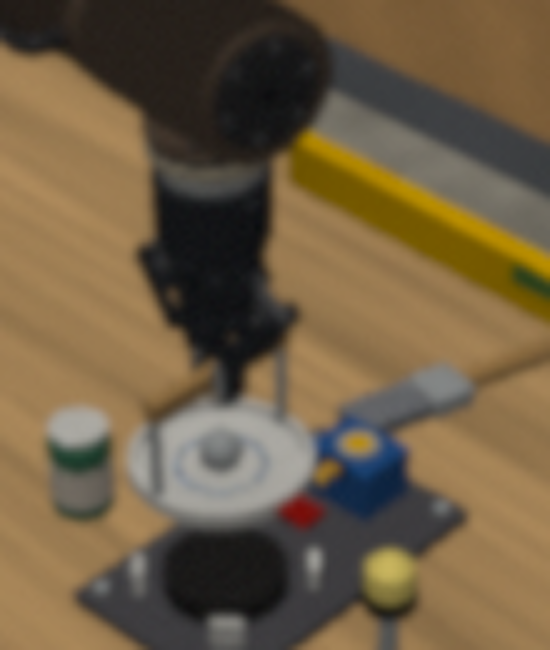

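View pics/w8.png

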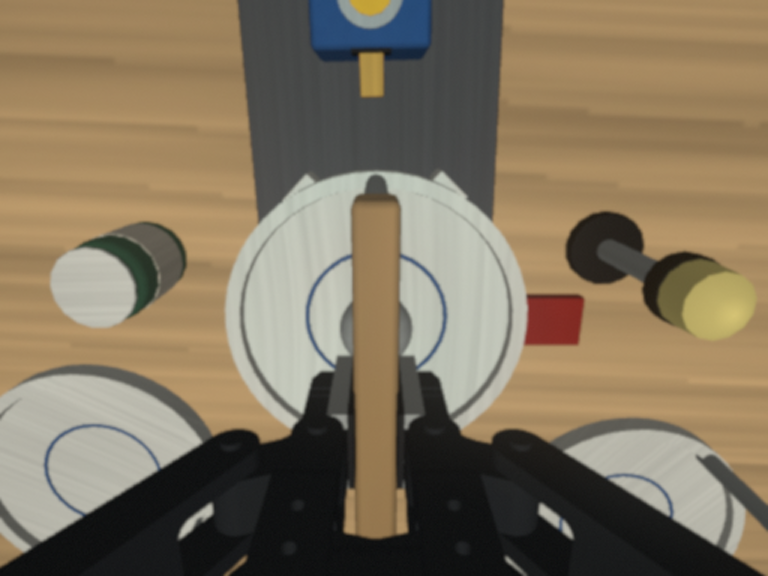

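View pics/t8.png

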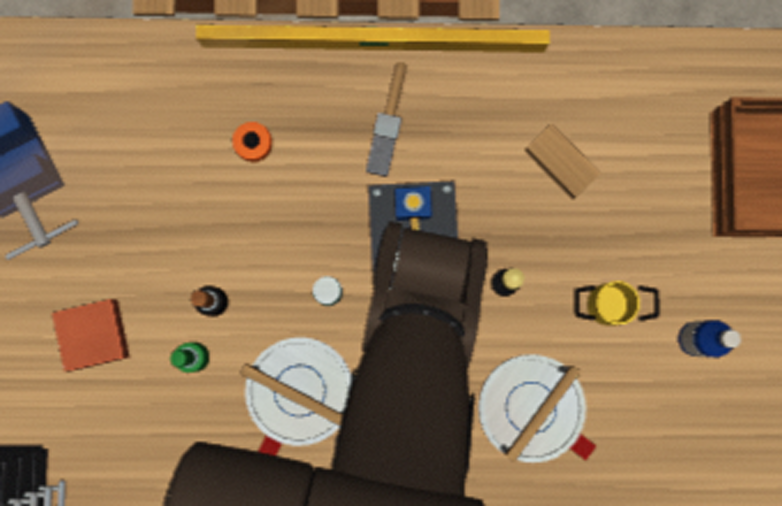

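Side, wrist and top views: the dish is held level, its red pointer (wrist view (555,320)) faces the lamp, the ball is mid-ring at (375,327), the keeper is drawn back, and the mallet is standing at its place. Handing in.

```bash
python3 -c "
from workcell import env
print(env.job_done())"
```

```text
the job is handed in; nothing more can be done
None
```

The job is done and handed in at about 16.5 s of the 59 s. I drove the pin down with the mallet and stood the mallet back upright in its original place. Then I lifted the small dish 8 cm by its bail and turned it a quarter turn so its pointer faces the lamp.

**Pin:** The force rose to about 28 N at the stop, well above the 7 N the pin needs. The keeper was visibly clear of the pointer before I lifted. I have no direct pin reading: depth put its top at about 60 mm, with noise, against 58 mm expected.

**Dish:** At hand-in the tool was still, about 0.1° off level, and within 0.006 rad (0.3°) of the target heading. The TCP had risen about 80 mm from the grasp. A plane fitted to the noisy side-view depth gave about 1° of slope. The same fit gave that at the other heights too, so I trust the tool reading more.

**Ball and the rest:** The ball was in the middle of the blue ring in every picture I looked at. The last top view showed the other things on the bench apparently unmoved. The pointer's heading was checked in the side and wrist views only, because the arm hid the dish from the top camera.

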